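Set the eccentric guide roller with the thick gauge

TASK

On the guide jig, turn the bar-headed bolt of the eccentric roller to open the gap between the roller and the fence until the thickest of the three wooden gauges goes in with no more than 10 mm of play. Leave that gauge in the gap as the check: upright on the jig's bed, opposite the bolt, its length along the fence. Leave the two thinner gauges and the terracotta pot where they stand.

Things in the scene. Friction and masses are not known exactly. Their poses are not given: they have to be found in the camera images.
- jig: Guide jig fixed to the table: plywood bed 240 (x) x 190 (y) x 15 mm thick with an aluminium fence along its own x axis on the +y side, 22 mm thick, 220 mm long, top 50 mm above the table, inner face at y = +42 mm. Origin: centre of the bed's underside. The bolt axis is vertical at x = 0, y = -30 mm; on it sits a grey disc (the roller), 56 mm across, top 43 mm above the table.
- roller (a joint): Turn of the eccentric roller with its bolt, rad, positive counter-clockwise from above, 0 to 2.8; stiff (0.2 N m friction), stays where left. The disc's centre is 16 mm off the bolt axis: at 0 towards the fence (jig +y), at 1.57 towards jig -x. Gap from disc to fence in mm = 44 - 16 cos(joint): 28 at 0, 40 at 1.32, 44 at 1.57, 50 at 1.96, 59 at 2.8. Starts too tight, at 0.3 to 0.9.
- bolt_grip (a point): Point on the bolt axis where to grip its head, 71 mm above the table. The head is an upright steel bar 14 mm thick, 56 mm long, 37 mm high (49 to 86 mm above the table), centred on the bolt axis and turning with it. This point's own y axis runs along the bar, from the bolt axis towards the disc's centre; its x axis is across the bar's 14 mm.
- fence_foot (a point): Point on the bed's surface (15 mm above the table) at the foot of the fence's inner face, straight across from the bolt. Axes as the jig's: x along the fence, y into the fence; the roller is on the -y side.
- gauge_thick: The thickest gauge: a beech block 80 mm long (own x) x 40 mm thick (own y) x 50 mm high with a 20 mm square post centred on top, up to 96 mm above its underside. Origin: centre of its underside. Stands loose on the table; about 0.14 kg.
- gauge_mid: Bystander: same gauge, but 28 mm thick.
- gauge_thin: Bystander: same gauge, but 20 mm thick.
- pot: Bystander: small open terracotta pot, 80 mm across the rim and 55 mm high. Origin: centre of its underside.
Things that resemble listed ones, but are neither listed nor needed, are in the scene too. What is shaped like the gauge_thick but green is not meant.

How it is judged:
By the outcome, as a careful person would: the job done as asked, in the order asked, and still so for the second after the job is handed in, with the robot touching nothing.
It also fails if it takes over 42 s, if anything falls off the work surface, if the arm or the gripper's body presses on something with over 40 N, if the wrist force passes 120 N, or if a joint passes its speed limit or range.

ROBOT

A 6-joint arm with a two-finger parallel gripper is mounted at the origin on the work surface. World frame = base frame: x ahead of the robot, y to its left, z up, the work surface at z = 0. Lengths are in m, angles in rad, forces in N, time in s.
With the tool pointing down it reaches from about 0.4 to 0.925 m from the base axis. Payload 3.4 kg.
Tool frame: the origin (TCP) lies on the centre line of the jaws, within the pads' length; the fingertips stand 19 mm ahead of it and the grasp point (between the pads) is the TCP (tips_ahead is the z of the fingertips in the tool frame, in m); z points along the fingers, y is the line along which they close (so a half turn about z gives the same grasp; the last joint's range is limited). The gripper opens to 85 mm and grips with 20 to 120 N. Pads are 22 mm wide; open, the fingers measure 114 mm over their backs; the gripper's body (76 mm by 85 mm) begins 54 mm behind the grasp point. The pads swing forward as they close: fully open they stand 13 mm farther back than shut.
Start: joints at [1.264, 0.307, 1.506, -0, 1.328, -0.073], TCP at [0.133, 0.559, 0.25] pointing down, gripper open.
Joint ranges: [-3.12, 3.12], [-1.05, 2.28], [0.14, 2.33], [-1.42, 4.57], [0.1, 2.73], [-2.68, 2.68]. Speed limits (rad/s): [2.57, 2.57, 3.14, 3.14, 3.14, 3.14].

INTERFACE

Orientations are given as a 3x3 rotation matrix whose columns are the frame's x, y, z axes.
In Python, from workcell import * gives the robot as it stands.
- The arm moves only by the tool servo_tool, never from a script. Its argument "targets" is a list of rows, each a list of 3 entries, a list of its own where there are three numbers: the closure, from -1 (fully open) to 1 (shut), then the shift along the tool's x, y, z in cm, then the turn about the tool's z in degrees. In form: [[hand, [tx, ty, tz], turn], ...]. A call has 1 to 5 rows; each row is the pose to reach, as a shift and turn from the pose commanded when the call began, along the tool's axes at that moment; what a row does not reach only later rows make up. A row lasts 1/8 s, in which the tool goes at most 62.5 mm and 10.7 degrees, less where a joint would pass 70% of its speed; a pose out of reach is approached as far as the arm can. A call with a gripper value outside its range is refused whole. The fingers move at their own pace and stop on an object; the grip force is fixed at half the most. Time passes only in rows, so rows that repeat a pose let the fingers close. It gives the time, the measured TCP pose, the force, the opening and the grip force at its end, in the units of the state.
- sense(): the state, without advancing time (a new reading comes with each control period).
- get_image(name): name is "side" or "top" or "wrist"; returns (picture, depth): 420x560x3 uint8, red, green, blue; 420x560 float32, m along the optical axis (not along the pixel's ray), 0 where there is no reading.
- calibration(name): a dict with "K" (3x3 intrinsics, pixels), "k1" (the pictures are not rectified: a ray, as slopes to the right and down, at radius r is drawn at 1 + k1 r^2 times it, then the intrinsics apply), "R" (3x3) and "t" (3): a world point X has camera coordinates R X + t; the wrist camera has in their place "hand_eye" (4x4, takes a point from camera to tool coordinates, whose origin is the TCP and whose axes are the flange's). Camera axes: x right, y down, z forward; pixel columns grow to the right and rows downward; lengths in m; the calibration is good to about 2 mm. A picture is of the moment at which its call begins: read the wrist's pose just before it. calibration takes no time and is no camera call.
- job_done(): hands the job in; it is judged then, once.
The state is a dict: "clock": time; "joint_positions": joint angles; "qd": joint speeds; "effort": joint torques, N m; "ee_pos": TCP position; "tcp_rot": TCP orientation; "force": force on the tool from outside, world axes, zero at the start; "ft_torque": the same for the moment, N m; "gripper_width": finger opening in m; "grasp_force": force on a finger pad.
Only numpy, scipy, OpenCV 4.12 (cv2) and the standard library are available. Lean on these libraries where they do the work, as an engineer would, in place of code of your own. Each camera call takes 0.05 s, during which the arm holds its last target. There are 200 camera calls.

## Working session

There is one attempt and no reset: what is moved stays moved. The work goes in short steps, Python scripts to look and compute and a tool call to move; the robot and the scene stay as the last step left them, time stands still between calls to the robot, and variables do not carry over. Pictures are saved under pics/ and viewed, at most 10 in all, crops included, and the job is handed in when it is done.

Besides the shell and the picture viewer there is one more tool, called after "Request:" as name([rows], argument=value, ...), one row to a line, values as JSON. servo_tool: Moves the arm, as the interface text tells. Its arguments: {"type":"object","properties":{"targets":{"type":"array","items":{"type":"array"}}},"required":["targets"]}

```bash
mkdir -p pics; ls
cat > h.py <<'E'
from workcell import *
import numpy as np, cv2
def shot(n):
    im,d=get_image(n); cv2.imwrite(f'pics/{n}_{len(__import__("os").listdir("pics"))}.png',im[:,:,::-1]); np.save(f'{n}_d.npy',d); np.save(f'{n}_im.npy',im); return im,d
def pts(n,uv,d=None,pose=None,z=None):
    """world points of pixels, from depth or on plane z"""
    c=calibration(n);K=np.array(c['K']);D=np.array([c['k1'],0,0,0,0],float)
    uv=np.asarray(uv,float).reshape(-1,2)
    s=cv2.undistortPoints(uv[:,None],K,D)[:,0]
    r=np.c_[s,np.ones(len(s))]
    if n=='wrist':
        H=np.array(c['hand_eye']);R=pose[1]@H[:3,:3];o=pose[1]@H[:3,3]+pose[0]
    else:
        R=np.array(c['R']).T;o=-R@np.array(c['t'])
    w=r@R.T
    if z is not None: k=(z-o[2])/w[:,2]
    else: k=d[uv[:,1].astype(int),uv[:,0].astype(int)]
    return o+w*k[:,None]
E
python3 - <<'E'
from h import *
s=sense();print(s)
for n in('top','side'):shot(n)
print(calibration('wrist'))
E
ls pics
```

```text
pics
{'clock': 0.0, 'joint_positions': array([ 1.26351222e+00,  3.07521599e-01,  1.50765501e+00, -1.06463615e-05,
        1.32839675e+00, -7.35105675e-02]), 'qd': array([-7.21740648e-05, -5.38331315e-04, -7.61793450e-04,  5.94601011e-04,
        6.74814795e-04,  1.02147466e-03]), 'effort': array([-2.68914133e-03, -4.57541585e+01, -2.51915717e+01, -6.08733753e-04,
        1.32019236e-02,  2.96078468e-06]), 'ee_pos': array([0.13303457, 0.55872912, 0.24941737]), 'tcp_rot': array([[-9.72799737e-01,  2.31646983e-01, -5.89255057e-04],
       [ 2.31647693e-01,  9.72797908e-01, -1.89105225e-03],
       [ 1.35169537e-04, -1.97611471e-03, -9.99998038e-01]]), 'force': array([ 0.21141584,  1.10799394, -0.47558135]), 'ft_torque': array([-0.02186038,  0.01875871,  0.01538886]), 'grasp_force': 0.0, 'gripper_width': 0.08597186808473696}
{'K': array([[357.11627612,   0.        , 278.72633082],
       [  0.        , 357.11627612, 207.55829677],
       [  0.        ,   0.        ,   1.        ]]), 'k1': -0.056078964241579855, 'hand_eye': array([[-4.88387906e-04, -9.52918153e-01, -3.03227232e-01,
         7.89241066e-02],
       [ 9.99999505e-01, -2.02585299e-04, -9.73990537e-04,
         3.33728864e-04],
       [ 8.66703885e-04, -3.03227558e-01,  9.52917781e-01,
        -1.24491541e-01],
       [ 0.00000000e+00,  0.00000000e+00,  0.00000000e+00,
         1.00000000e+00]])}
side_1.png
top_0.png
```

View pics/top_0.png

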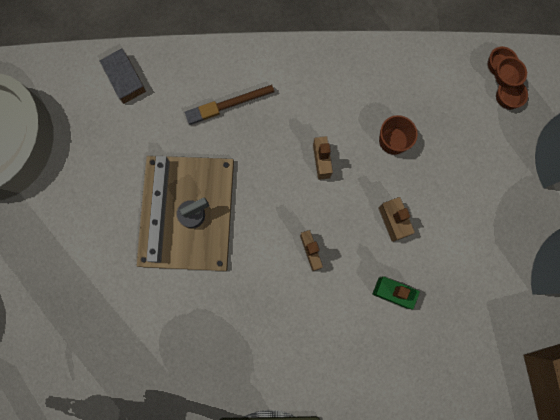

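View pics/side_1.png

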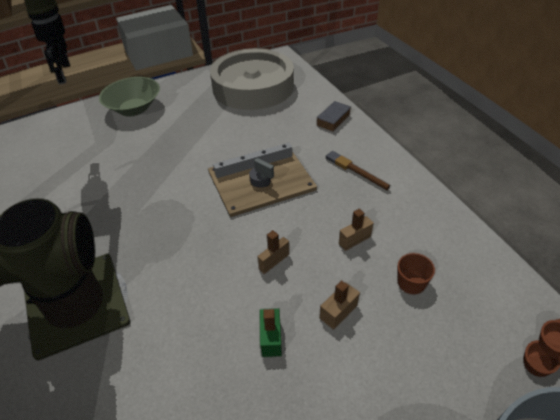

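The top view shows the jig around (187,213) with its fence on the image's left, and the bolt at (192,212). The thick gauge is at (398,219), the two thinner gauges at (323,157) and (311,250), the green decoy at (396,292) and the pot at (398,134). I'll enlarge the jig and the thick gauge.

Run:
```python
from h import *
im=np.load('top_im.npy');d=np.load('top_d.npy')
a=cv2.resize(im[140:280,130:240],None,fx=4.2,fy=4.2,interpolation=cv2.INTER_CUBIC)
b=cv2.resize(im[190:250,370:425],None,fx=6,fy=6,interpolation=cv2.INTER_CUBIC)
o=np.zeros((590,800,3),np.uint8);o[:588,:462]=a[:588,:462];o[:360,464:794]=b
cv2.imwrite('pics/crop1.png',np.clip(o[:,:,::-1].astype(float)*1.5,0,255).astype(np.uint8))
uv=[(192,213),(180,225),(158,210),(220,180),(398,219),(403,214),(392,222),(323,157),(311,250),(300,300)]
print(np.c_[uv,pts('top',uv,d).round(4)])
# all points map
v,u=np.mgrid[0:420,0:560];P=pts('top',np.c_[u.ravel(),v.ravel()],d).reshape(420,560,3);np.save('P.npy',P)
m=np.zeros((420,560),bool);m[150:275,130:240]=1
def sel(lo,hi,r): 
    q=np.zeros_like(m);q[r]=1;return P[q&(P[...,2]>lo)&(P[...,2]<hi)]
def rect(p,n):
    r=cv2.minAreaRect((p[:,:2]*1000).astype(np.float32));print(n,len(p),r,p.mean(0))
rect(sel(.04,.056,np.s_[150:275,145:170]),'fence top')
rect(sel(.01,.02,np.s_[150:275,130:240]),'bed')
rect(sel(.074,.095,np.s_[150:275,170:220]),'bar top')
rect(sel(.035,.047,np.s_[150:275,172:220]),'disc')
rect(sel(.042,.058,np.s_[190:250,375:425]),'thick top')
rect(sel(.085,.105,np.s_[190:250,375:425]),'thick post')
rect(sel(.042,.058,np.s_[130:185,305:345]),'g2 top')
rect(sel(.042,.058,np.s_[225:275,295:335]),'g3 top')
```

```text
[[ 1.920e+02  2.130e+02  5.127e-01  1.439e-01  6.090e-02]
 [ 1.800e+02  2.250e+02  4.963e-01  1.780e-01  1.300e-02]
 [ 1.580e+02  2.100e+02  5.224e-01  2.162e-01  4.970e-02]
 [ 2.200e+02  1.800e+02  5.913e-01  9.380e-02  1.360e-02]
 [ 3.980e+02  2.190e+02  4.899e-01 -2.645e-01  7.690e-02]
 [ 4.030e+02  2.140e+02  4.968e-01 -2.708e-01  9.390e-02]
 [ 3.920e+02  2.220e+02  4.880e-01 -2.582e-01  5.140e-02]
 [ 3.230e+02  1.570e+02  6.211e-01 -1.216e-01  6.930e-02]
 [ 3.110e+02  2.500e+02  4.307e-01 -8.990e-02  9.620e-02]
 [ 3.000e+02  3.000e+02  3.368e-01 -7.030e-02 -1.500e-03]]
fence top 1253 ((528.2379760742188, 220.3736572265625), (23.981115341186523, 219.00619506835938), 86.40203857421875) [0.52572373 0.2197152  0.049055  ]
bed 7672 ((524.9938354492188, 168.389404296875), (191.95326232910156, 241.71209716796875), 86.215087890625) [0.52065427 0.15682173 0.01440881]
bar top 229 ((522.4537963867188, 137.88961791992188), (15.177474975585938, 55.78977584838867), 25.456462860107422) [0.52165177 0.13771155 0.08384544]
disc 364 ((514.6302490234375, 154.05929565429688), (55.854671478271484, 51.986167907714844), 44.60978698730469) [0.50974009 0.15373946 0.04216897]
thick top 649 ((496.76239013671875, -271.9891662597656), (80.56891632080078, 41.4687614440918), 19.315353393554688) [ 0.49572909 -0.26967659  0.04930574]
thick post 118 ((496.9013977050781, -271.963134765625), (20.03036117553711, 20.86101531982422), 19.968168258666992) [ 0.49631365 -0.27142114  0.09478881]
g2 top 373 ((632.6978759765625, -124.3045654296875), (81.67448425292969, 28.770841598510742), 6.454473495483398) [ 0.62763885 -0.12276683  0.04920816]
g3 top 300 ((435.94293212890625, -93.84324645996094), (79.94605255126953, 20.266197204589844), 17.8089542388916) [ 0.43453395 -0.09370892  0.04931659]
```

View pics/crop1.png

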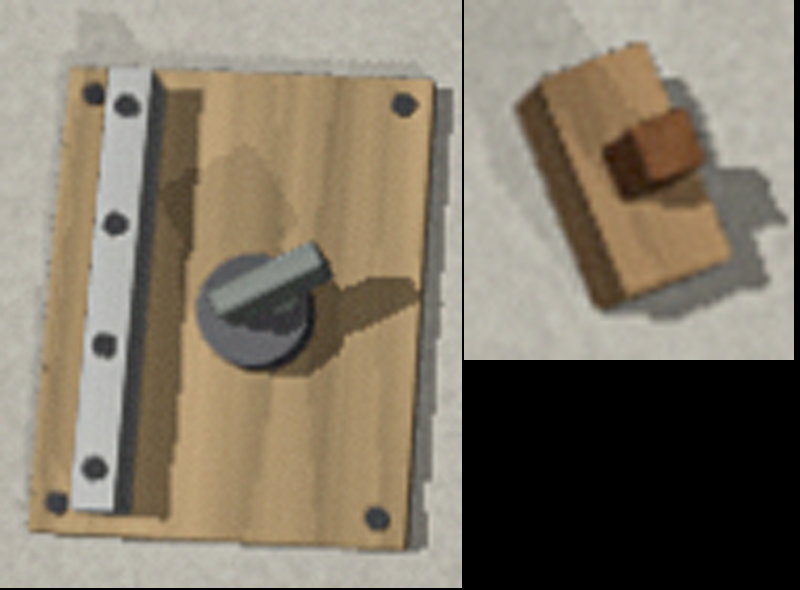

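The crops match the point fits. The bed, fence, bar and thick-gauge outlines all come out at their stated sizes, with the thick gauge at 80.6 x 41.5 mm:
- **Bolt:** (0.523, 0.138).
- **Jig yaw:** about -3.7°.
- **Bar:** direction about 115.5°, which puts the joint at about 0.51.
- **Thick gauge:** (0.497, -0.272), yaw about 19.3°.

I'll aim for joint 1.7, a gap of about 46 mm.

```bash
cat >> h.py <<'E'
def go(x,y,z,ang):
    """print shift (cm) and turn (deg) bringing tool y to world angle ang (mod 180)"""
    s=sense();R=s['tcp_rot'];p=s['ee_pos']
    a=np.degrees(np.arctan2(R[1,1],R[0,1]))
    t=(a-ang+90)%180-90
    print('clk',s['clock'],'pos',p.round(4),'ang',a.round(2),'w',round(s['gripper_width'],4),'q6',s['joint_positions'][5].round(2))
    print('SHIFT',(R.T@(np.array([x,y,z])-p)*100).round(2),'TURN',round(t,1),'alt',round(t-180*np.sign(t),1))
E
python3 -c "
from h import *
go(.523,.138,.16,25.5)"
```

```text
clk 0.1 pos [0.133  0.5588 0.2495] ang 76.6 w 0.0852 q6 -0.07
SHIFT [-47.68 -31.88   9.  ] TURN 51.1 alt -128.9
```

Request:
servo_tool([
  [-1, [-9.5, -6.4, 1], 10],
  [-1, [-19, -12.8, 2], 20],
  [-1, [-28.5, -19, 3], 30],
  [-1, [-38, -25.4, 4], 41],
  [-1, [-47.7, -31.9, 7], 51],
])

```text
clock: 0.72
ee_pos: [0.3456, 0.3298, 0.2192]
tcp_rot: [[-0.427, 0.904, 0.001], [0.904, 0.427, 0.0], [0.0, 0.001, -1.0]]
force: [-0.3, 0.8, 0.9]
gripper_width: 0.0855
grasp_force: 0.0
```

```bash
python3 -c "
from h import *
go(.523,.138,.15,25.5)"
```

```text
clk 0.725 pos [0.3456 0.3298 0.2192] ang 25.28 w 0.0855 q6 0.23
SHIFT [-24.92   7.84   6.92] TURN -0.2 alt 179.8
```

Request:
servo_tool([
  [-1, [-24.9, 7.8, 5], 0],
  [-1, [-24.9, 7.8, 6], 0],
  [-1, [-24.9, 7.8, 7], 0],
  [-1, [-24.9, 7.8, 7], 0],
  [-1, [-24.9, 7.8, 7], 0],
])

```text
clock: 1.35
ee_pos: [0.524, 0.1377, 0.1478]
tcp_rot: [[-0.429, 0.903, -0.001], [0.903, 0.429, -0.001], [-0.0, -0.002, -1.0]]
force: [0.1, -0.5, -0.8]
gripper_width: 0.085
grasp_force: 0.0
```

```bash
python3 - <<'E'
from h import *
go(.523,.138,.073,25.5)
s=sense();im,d=shot('wrist');R=s['tcp_rot'];p=s['ee_pos']
v,u=np.mgrid[0:420,0:560];P=pts('wrist',np.c_[u.ravel(),v.ravel()],d,(p,R)).reshape(420,560,3)
q=P[(d>0)&(P[...,2]>.078)&(P[...,2]<.092)&(abs(P[...,0]-.523)<.045)&(abs(P[...,1]-.138)<.045)]
print(len(q),cv2.minAreaRect((q[:,:2]*1000).astype(np.float32)) if len(q)>5 else 0,q[:,2].mean())
E
ls pics
```

```text
clk 1.35 pos [0.524  0.1377 0.1478] ang 25.4 w 0.085 q6 -0.26
SHIFT [ 0.07 -0.07  7.48] TURN -0.1 alt 179.9
2320 ((521.2365112304688, 140.95138549804688), (14.038466453552246, 55.571617126464844), 25.61982536315918) 0.08637897946839229
crop1.png
side_1.png
top_0.png
wrist_3.png
```

Request:
servo_tool([
  [-1, [0.25, -0.1, 4], 0],
  [-1, [0.25, -0.1, 7.5], 0],
  [0.2, [0.25, -0.1, 7.5], 0],
  [1, [0.25, -0.1, 7.5], 0],
  [1, [0.25, -0.1, 7.5], 0],
])

```text
clock: 2.02
ee_pos: [0.5216, 0.143, 0.0761]
tcp_rot: [[-0.433, 0.902, 0.003], [0.902, 0.433, 0.001], [-0.001, 0.003, -1.0]]
force: [-0.4, 0.5, 0.3]
gripper_width: 0.0323
grasp_force: 0.0
```

Request:
servo_tool([
  [1, [0, 0, 0], 0],
  [1, [0, 0, 0], 0],
  [1, [0, 0, 0], 0],
])

```text
clock: 2.4
ee_pos: [0.5216, 0.1428, 0.0759]
tcp_rot: [[-0.432, 0.902, 0.003], [0.902, 0.432, 0.001], [-0.0, 0.003, -1.0]]
force: [-1.0, 1.7, 7.3]
gripper_width: 0.0134
grasp_force: 59.6
```

Request:
servo_tool([
  [1, [-0.01, -0.06, 0], -10],
  [1, [-0.02, -0.13, 0], -20],
  [1, [-0.05, -0.19, 0], -30],
  [1, [-0.09, -0.24, 0], -40],
  [1, [-0.13, -0.28, 0], -50],
])

```text
clock: 3.02
ee_pos: [0.5198, 0.1407, 0.0759]
tcp_rot: [[-0.97, 0.244, 0.003], [0.244, 0.97, 0.002], [-0.003, 0.003, -1.0]]
force: [0.6, 1.9, 5.7]
gripper_width: 0.013
grasp_force: 59.5
```

Request:
servo_tool([
  [1, [-0.01, -0.06, 0], -9],
  [1, [-0.02, -0.12, 0], -18.5],
  [1, [-0.02, -0.12, 0], -18.5],
  [1, [-0.02, -0.12, 0], -18.5],
])

```text
clock: 3.52
ee_pos: [0.5197, 0.1397, 0.0759]
tcp_rot: [[-0.997, -0.072, 0.003], [-0.072, 0.997, 0.002], [-0.003, 0.002, -1.0]]
force: [0.5, 3.4, 6.4]
gripper_width: 0.0133
grasp_force: 59.6
```

```bash
python3 -c "
from h import *
go(.523,.138,.073,94)
print(sense()['force'],sense()['ft_torque'])"
```

```text
clk 3.525 pos [0.5197 0.1397 0.0759] ang 94.11 w 0.0133 q6 -1.46
SHIFT [-0.31 -0.19  0.29] TURN 0.1 alt -179.9
[0.47864414 3.42359596 6.36715203] [0.42435402 0.12953515 0.26926349]
```

Request:
servo_tool([
  [-0.3, [0, 0, 0], 0],
  [-1, [0, 0, 0], 0],
  [-1, [0, 0, 0], 0],
  [-1, [0, 0, -5], 0],
  [-1, [0, 0, -10], 0],
])

```text
clock: 4.15
ee_pos: [0.5177, 0.1384, 0.1745]
tcp_rot: [[-0.997, -0.071, -0.003], [-0.071, 0.997, -0.001], [0.003, -0.0, -1.0]]
force: [0.7, -0.1, 0.7]
gripper_width: 0.0855
grasp_force: 0.0
```

Request:
servo_tool([
  [-1, [0, -5, -3], 5],
  [-1, [0, -11, -3], 15],
  [-1, [0, -17, -3], 25],
  [-1, [0, -23, -3], 35],
  [-1, [0, -29, -3], 45],
])

```text
clock: 4.78
ee_pos: [0.5389, -0.1525, 0.2043]
tcp_rot: [[-0.752, 0.659, -0.0], [0.659, 0.752, 0.0], [0.0, 0.0, -1.0]]
force: [1.6, 0.5, 0.2]
gripper_width: 0.0853
grasp_force: 0.0
```

```bash
cat > chk.py <<'E'
from h import *
im,d=shot('top')
v,u=np.mgrid[0:420,0:560];P=pts('top',np.c_[u.ravel(),v.ravel()],d).reshape(420,560,3)
def rect(lo,hi,r,n):
    q=np.zeros(d.shape,bool);q[r]=1;p=P[q&(P[...,2]>lo)&(P[...,2]<hi)]
    if len(p)>5: print(n,len(p),cv2.minAreaRect((p[:,:2]*1000).astype(np.float32)))
rect(.074,.095,np.s_[150:275,170:220],'bar')
rect(.035,.047,np.s_[150:275,172:220],'disc')
rect(.04,.056,np.s_[150:275,145:170],'fence')
rect(.042,.058,np.s_[190:250,375:425],'thick top')
E
python3 chk.py; python3 -c "
from h import *
go(.497,-.272,.16,19.5)"
```

```text
bar 226 ((522.0184936523438, 138.432861328125), (56.178592681884766, 14.84726619720459), 4.072585582733154)
disc 415 ((504.35955810546875, 136.76284790039062), (53.344730377197266, 56.1982421875), 10.659717559814453)
fence 1247 ((528.7203369140625, 220.45924377441406), (24.288578033447266, 220.2637176513672), 86.4862060546875)
thick top 461 ((496.7543640136719, -271.691650390625), (80.2636489868164, 40.86113739013672), 18.447200775146484)
clk 4.825 pos [ 0.5401 -0.1605  0.2044] ang 48.28 w 0.0854 q6 -1.2
SHIFT [ -4.17 -11.17   4.52] TURN 28.8 alt -151.2
```

The check gives the bar at 4.1°, so the joint is at 1.705 and the gap is about 46 mm, which is on target. The thick gauge hasn't moved, so I'm going there next.

Request:
servo_tool([
  [-1, [-1.5, -4, 1.5], 10],
  [-1, [-3, -8, 3], 20],
  [-1, [-4.2, -11.2, 4.5], 29],
  [-1, [-4.2, -11.2, 4.5], 29],
  [-1, [-4.2, -11.2, 4.5], 29],
])

```text
clock: 5.45
ee_pos: [0.4976, -0.2622, 0.1593]
tcp_rot: [[-0.345, 0.939, -0.0], [0.939, 0.345, 0.001], [0.001, 0.0, -1.0]]
force: [0.2, 0.3, -0.3]
gripper_width: 0.0857
grasp_force: 0.0
```

Run:
```python
from h import *
go(.497,-.272,.076,19.2)
s=sense();im,d=shot('wrist');R=s['tcp_rot'];p=s['ee_pos']
print(s['qd'].round(3))
v,u=np.mgrid[0:420,0:560];P=pts('wrist',np.c_[u.ravel(),v.ravel()],d,(p,R)).reshape(420,560,3)
for lo,hi in((.088,.104),(.042,.058)):
    q=P[(d>0)&(P[...,2]>lo)&(P[...,2]<hi)&(np.hypot(P[...,0]-.497,P[...,1]+.272)<.06)]
    print(len(q),cv2.minAreaRect((q[:,:2]*1000).astype(np.float32)) if len(q)>5 else 0)
```

```text
clk 5.45 pos [ 0.4976 -0.2622  0.1593] ang 20.17 w 0.0857 q6 -0.91
SHIFT [-0.9  -0.4   8.33] TURN 1.0 alt -179.0
[ 0.02  -0.012 -0.007 -0.002  0.     0.004]
1246 ((495.7405090332031, -269.63311767578125), (19.83614158630371, 20.483922958374023), 19.616985321044922)
5243 ((495.73760986328125, -269.7378845214844), (80.36015319824219, 40.285526275634766), 18.766252517700195)
```

Request:
servo_tool([
  [-1, [-0.7, -0.4, 3], 1],
  [-1, [-0.7, -0.4, 8.3], 1],
  [-1, [-0.7, -0.4, 8.3], 1],
  [0.5, [-0.7, -0.4, 8.3], 1],
  [1, [-0.7, -0.4, 8.3], 1],
])

```text
clock: 6.12
ee_pos: [0.4979, -0.2712, 0.0786]
tcp_rot: [[-0.328, 0.945, 0.004], [0.945, 0.328, -0.002], [-0.003, 0.003, -1.0]]
force: [0.1, 0.1, -0.1]
gripper_width: 0.052
grasp_force: 0.0
```

Request:
servo_tool([
  [1, [0, 0, 0], 0],
  [1, [0, 0, 0], 0],
  [1, [0, 0, 0], 0],
])

```text
clock: 6.5
ee_pos: [0.497, -0.2711, 0.0776]
tcp_rot: [[-0.327, 0.945, 0.002], [0.945, 0.327, -0.001], [-0.002, 0.002, -1.0]]
force: [0.5, 0.6, 6.7]
gripper_width: 0.0193
grasp_force: 59.3
```

Request:
servo_tool([
  [1, [0, 0, -5], 0],
  [1, [0, 0, -11], 0],
  [1, [5, 2, -12], 3],
  [1, [10.5, 4.4, -12], 8],
  [1, [16, 6.8, -12], 13],
])

```text
clock: 7.12
ee_pos: [0.5079, -0.0959, 0.1967]
tcp_rot: [[-0.102, 0.995, 0.001], [0.995, 0.102, -0.0], [-0.0, 0.001, -1.0]]
force: [0.2, -0.4, -1.2]
gripper_width: 0.0194
grasp_force: 59.3
```

```bash
python3 -c "
from h import *
go(.526,.187,.195,-3.6)"
```

```text
clk 7.125 pos [ 0.5079 -0.0959  0.1967] ang 5.86 w 0.0194 q6 -0.37
SHIFT [27.96  4.69  0.18] TURN 9.5 alt -170.5
```

Request:
servo_tool([
  [1, [6, 1, 0], 3],
  [1, [12, 2, 0], 6],
  [1, [18, 3, 0], 9.5],
  [1, [23, 3.9, 0], 9.5],
  [1, [26.5, 4.5, 0], 9.5],
])

```text
clock: 7.75
ee_pos: [0.5242, 0.1733, 0.1962]
tcp_rot: [[0.058, 0.998, -0.0], [0.998, -0.058, 0.0], [0.0, -0.0, -1.0]]
force: [0.7, -0.5, -1.3]
gripper_width: 0.0192
grasp_force: 59.2
```

Request:
servo_tool([
  [1, [0, 0, 0], 0],
  [1, [0, 0, 0], 0],
])

```text
clock: 8.0
ee_pos: [0.5242, 0.1706, 0.196]
tcp_rot: [[0.059, 0.998, -0.001], [0.998, -0.059, -0.001], [-0.001, -0.001, -1.0]]
force: [0.4, 0.3, -1.5]
gripper_width: 0.0192
grasp_force: 59.3
```

```bash
cat > w.py <<'E'
from h import *
go(.526,.187,.195,-3.6)
s=sense();im,d=shot('wrist');R=s['tcp_rot'];p=s['ee_pos']
v,u=np.mgrid[0:420,0:560];P=pts('wrist',np.c_[u.ravel(),v.ravel()],d,(p,R)).reshape(420,560,3);np.save('Pw.npy',P)
C=[.525,.168]
def f(lo,hi,x,y,rx,ry,n):
    q=P[(d>0)&(P[...,2]>lo)&(P[...,2]<hi)&(abs(P[...,0]-x)<rx)&(abs(P[...,1]-y)<ry)]
    print(n,len(q),cv2.minAreaRect((q[:,:2]*1000).astype(np.float32)) if len(q)>5 else 0)
f(.044,.056,.528,.221,.13,.025,'fence')
f(.078,.092,.522,.139,.045,.045,'bar')
f(.036,.047,.505,.137,.04,.04,'disc')
zt=p[2]-.0776+.05
f(zt-.008,zt+.008,p[0],p[1],.06,.05,'gauge top')
E
python3 w.py; ls pics
```

```text
clk 8.0 pos [0.5242 0.1706 0.196 ] ang -3.36 w 0.0192 q6 0.3
SHIFT [1.65 0.09 0.1 ] TURN 0.2 alt -179.8
fence 8722 ((526.696533203125, 223.38458251953125), (22.401226043701172, 219.8870391845703), 86.43732452392578)
bar 0 0
disc 0 0
gauge top 8660 ((523.2478637695312, 172.11192321777344), (40.20940017700195, 80.60891723632812), 86.13426971435547)
crop1.png
side_1.png
top_0.png
top_4.png
wrist_3.png
wrist_5.png
wrist_6.png
```

Request:
servo_tool([
  [1, [1.7, 0, 0], -0.3],
  [1, [1.7, 0, 2], -0.3],
  [1, [1.7, 0, 4.5], -0.3],
  [1, [1.7, 0, 5.5], -0.3],
  [1, [1.7, 0, 5.5], -0.3],
])

```text
clock: 8.68
ee_pos: [0.5254, 0.1879, 0.1408]
tcp_rot: [[0.055, 0.999, -0.002], [0.999, -0.055, -0.0], [-0.0, -0.002, -1.0]]
force: [0.6, 0.7, -0.9]
gripper_width: 0.0193
grasp_force: 59.2
```

```bash
python3 w.py
```

```text
clk 8.675 pos [0.5254 0.1879 0.1408] ang -3.13 w 0.0193 q6 0.32
SHIFT [-0.09  0.06 -5.42] TURN 0.5 alt -179.5
fence 12860 ((526.8656005859375, 223.41297912597656), (22.519222259521484, 220.13778686523438), 86.44068908691406)
bar 0 0
disc 0 0
gauge top 8675 ((524.159912109375, 189.34326171875), (40.415950775146484, 80.35504150390625), 86.45563507080078)
```

Request:
servo_tool([
  [1, [0, 0, 1.5], 0],
  [1, [0, 0, 3], 0],
  [1, [0, 0, 4], 0],
  [1, [0, 0, 4.6], 0],
  [1, [0, 0, 4.7], 0],
])

```text
clock: 9.35
ee_pos: [0.5254, 0.188, 0.0937]
tcp_rot: [[0.054, 0.999, -0.001], [0.999, -0.054, -0.0], [-0.0, -0.001, -1.0]]
force: [0.8, 1.3, -1.0]
gripper_width: 0.0195
grasp_force: 59.2
```

Request:
servo_tool([
  [1, [0, 0, 0.1], 0],
  [1, [0, 0, 0.1], 0],
])

```text
clock: 9.6
ee_pos: [0.526, 0.1881, 0.0937]
tcp_rot: [[0.054, 0.999, 0.001], [0.999, -0.054, 0.0], [0.0, 0.001, -1.0]]
force: [-0.8, -0.1, -1.3]
gripper_width: 0.019
grasp_force: 59.2
```

```bash
python3 w.py
```

```text
clk 9.6 pos [0.526  0.1881 0.0937] ang -3.09 w 0.019 q6 0.32
SHIFT [-1.100e-01  1.000e-02 -1.013e+01] TURN 0.5 alt -179.5
fence 21329 ((526.6716918945312, 221.41696166992188), (26.815427780151367, 220.83177185058594), 86.45022583007812)
bar 1995 ((522.4066162109375, 142.33631896972656), (32.43067932128906, 13.655431747436523), 2.7622487545013428)
disc 18 ((483.6435241699219, 155.36764526367188), (5.979757785797119, 1.2048001289367676), 37.00019073486328)
gauge top 8758 ((524.056640625, 176.97731018066406), (65.44287872314453, 80.46776580810547), 87.01853942871094)
```

Request:
servo_tool([
  [1, [0, 0, 0.1], 0],
  [1, [0, 0, 0.15], 0],
  [1, [0, 0, 0.15], 0],
])

```text
clock: 10.02
ee_pos: [0.5261, 0.1882, 0.0926]
tcp_rot: [[0.054, 0.999, 0.001], [0.999, -0.054, 0.0], [0.0, 0.001, -1.0]]
force: [-1.0, -0.8, 5.7]
gripper_width: 0.0193
grasp_force: 60.0
```

Request:
servo_tool([
  [0.5, [0, 0, 0], 0],
  [-0.3, [0, 0, 0], 0],
  [-0.3, [0, 0, 0], 0],
  [-0.3, [0, 0, -3], 0],
  [-0.3, [0, 0, -9], 0],
])

```text
clock: 10.65
ee_pos: [0.5236, 0.1874, 0.18]
tcp_rot: [[0.054, 0.999, -0.007], [0.999, -0.054, -0.002], [-0.002, -0.007, -1.0]]
force: [1.8, 0.7, -0.9]
gripper_width: 0.0556
grasp_force: 0.0
```

Request:
servo_tool([
  [-0.3, [-5, 0, -5], 0],
  [-0.3, [-11, 0, -6], 0],
  [-0.3, [-17, 0, -6], 0],
  [-0.3, [-23, 0, -6], 0],
  [-0.3, [-29, 0, -6], 0],
])

```text
clock: 11.28
ee_pos: [0.5097, -0.1035, 0.242]
tcp_rot: [[0.054, 0.999, 0.001], [0.999, -0.054, -0.0], [-0.0, 0.001, -1.0]]
force: [0.6, 0.5, 0.4]
gripper_width: 0.0556
grasp_force: 0.0
```

```bash
cat >> chk.py <<'E'
rect(.059,.071,np.s_[150:275,145:200],'gauge')
rect(.1,.12,np.s_[150:275,145:200],'post')
rect(.042,.058,np.s_[130:185,305:345],'mid')
rect(.042,.058,np.s_[225:275,295:335],'thin')
o=cv2.resize(im[140:280,130:240],None,fx=4.2,fy=4.2,interpolation=cv2.INTER_CUBIC)
cv2.imwrite('pics/crop2.png',o[:,:,::-1])
E
python3 chk.py
```

```text
bar 246 ((521.0724487304688, 158.0768280029297), (56.45070266723633, 53.55757522583008), 4.912683486938477)
disc 477 ((515.2123413085938, 142.8252410888672), (71.7238540649414, 81.2215347290039), 74.02800750732422)
fence 1192 ((528.064697265625, 212.01785278320312), (41.1727409362793, 219.79856872558594), 86.36952209472656)
gauge 631 ((524.639892578125, 167.10116577148438), (78.9012222290039, 80.55653381347656), 85.91571044921875)
post 122 ((526.421875, 185.58148193359375), (20.169132232666016, 20.96013832092285), 88.97215270996094)
thin 300 ((435.9179382324219, -93.85053253173828), (79.7104263305664, 20.236835479736328), 17.652019500732422)
```

View pics/crop2.png

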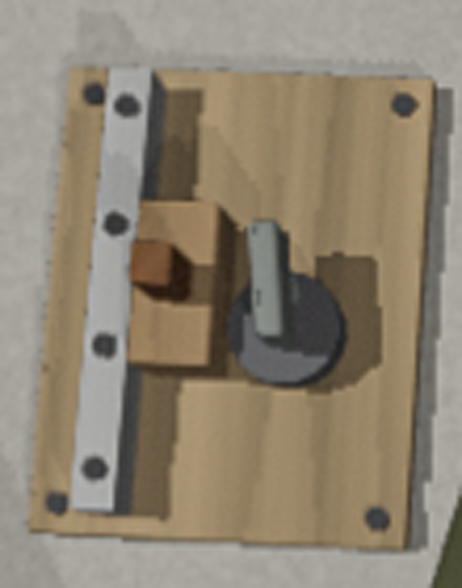

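The crop shows the gauge standing upright on the bed, its block spanning about (130–220, 200–365) against the fence. Its post centre is (526.4, 185.6) mm, opposite the bolt. The bar still points along the fence and the disc is clear of the gauge, so I'm handing in.

```bash
python3 -c "
from h import *
print(job_done())"
```

```text
the job is handed in; nothing more can be done
None
```

I opened the roller gap to about 46 mm (joint about 1.7 rad) and left the thick gauge upright in it, opposite the bolt and along the fence with about 6 mm of play; I handed the job in after about 11 s, without moving the other gauges or the pot (the arm hid the mid gauge in the last picture).

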